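# Hold the lock box's spring lock open with the right key

### The arm

A 7-joint arm with a two-finger parallel gripper is mounted at the origin on the work surface. World frame = base frame: x ahead of the robot, y to its left, z up, the work surface at z = 0. Lengths are in m, angles in rad, forces in N, time in s.
With the tool pointing down it reaches from about 0.4 to 0.875 m from the base axis. Payload 6.5 kg.
Tool frame: the origin (TCP) lies midway between the tips of the shut fingers; the grasp point (between the pads) lies 19 mm behind it; z points along the fingers, y is the direction in which the jaws open and shut (so a half turn about z gives the same grasp; the last joint's range is limited). The gripper opens to 88 mm and grips with 3 to 60 N. Pads are 18 mm wide; open, the fingers measure 123 mm over their backs; the gripper's body (75 mm by 187 mm) begins 45 mm behind the grasp point.
Start: joints at [1.118, 0.536, -0.004, 1.538, 0.003, 1.067, -0.071], TCP at [0.245, -0.602, 0.239] pointing down, gripper open.
Joint ranges: [-2.7, 2.7], [-0.37, 2.16], [-1.27, 1.26], [0.24, 2.4], [-1.31, 4.45], [0.19, 1.91], [-2.76, 2.76]. Speed limits (rad/s): [2.39, 2.39, 3.14, 3.14, 3.14, 3.14, 3.14].

### API

Orientations are given as a unit quaternion [w, x, y, z].
In Python, from cell import env gives the robot as it stands.
- The arm moves only by the tool drive_tool, never from a script. Its argument "increments" is one flat list of numbers, 7 for each row, row after row: the gripper command: -1 is fully open, 1 is shut, values between are in proportion, then the shift along the tool's x, y, z in units of 25 mm (1.0 is 25 mm), then the turn, a rotation vector about the tool's x, y, z in units of 6 degrees (1.0 is 6 degrees). A call has 1 to 12 rows; each row is the pose to reach, as a shift and turn from the pose measured when the call began, along the tool's axes at that moment; what a row does not reach only later rows make up. A row lasts 1/12 s, in which the tool goes at most 41.7 mm and 7.16 degrees, less where a joint would pass 70% of its speed; a pose out of reach is approached as far as the arm can. A call with a gripper value outside its range is refused whole. The fingers move at their own pace and stop on an object; the grip force is fixed at half the most. Time passes only in rows, so rows that repeat a pose let the fingers close. It gives the time, the measured TCP pose, the force and the opening at its end, in the units of the state.
- env.get_obs(): the state, without advancing time (a new reading comes with each control period).
- env.snapshot(name): name is "scene" or "top" or "wrist"; returns the picture (420x560x3 uint8, red, green, blue); there is no depth.
- env.calibration(name): a dict with "mtx" (3x3 intrinsics, pixels), "eye" and "rotation" of the camera in the world. Camera axes: x right, y down, z forward; pixel columns grow to the right and rows downward; lengths in m; the calibration is good to about 2 mm. A picture is of the moment at which its call begins: read the wrist's pose just before it. calibration takes no time and is no camera call; for the wrist camera it gives the pose at the moment of the call.
- env.close_job(): hands the job in, once; it reports no verdict.
Trained networks look in the newest picture that a camera, given by its name, has taken for a name from the list of things; names that differ only in an ending like _2 or _b are one class to them, and where a whole thing is asked for, a point or a joint stands for the part that bears it (a point fixed in the world has none). Each returns a list of dicts, best first, with "confidence" (0 to 1); they miss things now and then, are a little off and sometimes report something else, mostly with a low value. They report only what shows in the picture. A call takes as long as a camera call. They do not tell look-alikes from the thing itself.
- env.regions_of(camera, label): "pixels" (420x560 bool, what is visible of it) and "location" ([column, row] as shares, 0 to 1, of the picture: columns of its width, rows of its height, amid what is visible of it).
- env.pinpoint(camera, label): "location" ([column, row] as shares, 0 to 1, of the picture: columns of its width, rows of its height: a listed point, or the origin of a listed thing).
The state is a dict: "t": time; "q": joint angles; "dq": joint speeds; "effort": joint torques, N m; "position": TCP position; "tool_rot": TCP orientation; "contact_force": force on the tool from outside, world axes, zero at the start; "torque": the same for the moment, N m; "opening": opening from 0.0 (shut) to 1.0 (fully open).
Only numpy, scipy, OpenCV 4.12 (cv2) and the standard library are available. Lean on these libraries where they do the work, as an engineer would, in place of code of your own. Each camera call takes 0.05 s, during which the arm holds its last target. There are 200 camera calls.

### The job

Of the three keys standing in the slotted rack, take the middle-sized one, the only one that fits the keyhole on top of the white lock box, push it fully home past the sticky pins (wiggle it a little if it catches), and turn it a quarter turn clockwise, seen from above. The lock springs back, so finish while still gripping the key and holding it turned. Leave the other two keys in the rack and do not disturb the bowl, the votive glass or the remote.

Things in the scene. Friction and masses are not known exactly. Their poses are not given: they have to be found in the camera images.
- key_middle_bow (a point): Centre of the middle key's black bow, half-way up. Bow 34 mm wide, 10 mm thick, 34 mm tall; bit 18 mm wide, 6 mm thick. This one fits the lock. Axes: x along the bow's and bit's width, y through the thickness, z up. It starts upright in the rack, its collar's underside 70 mm and this point 92 mm above the shelf, the bit hanging in sight below the strip. Alike after half a turn about z.
- key_small_bow (a point): Centre of the small key's black bow, half-way up. Bow 26 mm wide, 10 mm thick, 34 mm tall; bit 11 mm wide, 6 mm thick; otherwise as the middle key. It is too loose in the keyhole. Stays in the rack. Axes: x along the bow's and bit's width, y through the thickness, z up.
- key_large_bow (a point): Centre of the large key's black bow, half-way up. Bow 42 mm wide, 10 mm thick, 34 mm tall; bit 25 mm wide, 6 mm thick; otherwise as the middle key. It does not enter the keyhole. Stays in the rack. Axes: x along the bow's and bit's width, y through the thickness, z up.
- key_middle_tip (a point): Lowest point of the middle key, on its axis, 49.5 mm below the bow's centre. All three keys have one pattern, from the top: upright bow 34 mm tall (its lowest 5 mm inside the collar); steel collar 34 x 16 x 5 mm; round neck 6 mm across, 13.5 mm long; bit 12 mm tall; 2 mm tapered foot. The tip is 27.5 mm below the collar's underside.
- rack: Fixed wooden key rack: strip 46 x 236 mm, 6 mm thick, top 70 mm above the shelf, on two end posts; origin on the shelf under its middle, y along the strip. Three slots 28 x 9 mm at y = -75, 0 and 75 mm, long side along y; any key may stand loosely in any slot, its width along the strip within a few degrees.
- keyhole (a point): Centre of the keyhole's mouth, 80 mm above the shelf, in the top of a steel face. The slot is 20.4 x 7.4 mm with 2 mm chamfers; x along its long side, z up. The key goes straight down; with the tip about 16 and 22 mm below the mouth pairs of spring pins catch the bit: push 5 to 10 N, a yaw rocking of 5 degrees helps. Fully home, the collar rests on the face and the tip is 27.5 mm below the mouth.
- plug (a joint): Turn of the lock's plug, inside the box under the steel face, rad: 0 at rest (lined up with the slot), grows clockwise seen from above, stop at 1.571. A spring drives it back with 0.03 N m at rest to 0.09 N m at the stop. Through play it lags the key by 0.1 to 0.2 rad. Turning draws the bolt back from the flap.
- bowl: Grey bowl, 124 mm across, 50 mm high, origin under its centre. Leave alone.
- votive: Glass votive holder, 66 mm across, 65 mm high, origin under its centre. Leave alone.
- remote: Black remote lying on the shelf, 46 x 165 x 18 mm, origin under its centre, y along its length. Leave alone.
- lockbox: White steel lock box fixed to the shelf, 130 x 150 x 70 mm, origin on the shelf under its centre, grey flap on its front (-x). On its top a square steel face, 54 x 54 x 10 mm, with the keyhole in its middle and a small flat bolt, 5 mm high, in front of it. The key can turn only while its collar is within 3 mm of the face, as the bit must be wholly below the face.
Not all that is in view belongs to the job. What is shaped like the part that bears key_middle_bow but purple is not meant. Several things have the shape of the lockbox; the one meant has the colours described above.

How it is judged:
By the outcome, as a careful person would: the job done as asked, in the order asked, and still so for the second after the job is handed in, while the arm keeps its last pose, push and grip.
It also fails if it takes over 48 s, if anything falls off the work surface, if the arm or the gripper's body presses on something with over 40 N, if the wrist force passes 120 N, or if a joint passes its speed limit or range.

## Working session

There is one attempt and no reset: what is moved stays moved. The work goes in short steps, Python scripts to look and compute and a tool call to move; the robot and the scene stay as the last step left them, time stands still between calls to the robot, and variables do not carry over. Pictures are saved under pics/ and viewed, about 8 in all and at most 12, crops included, and the job is handed in when it is done.

Besides the shell and the picture viewer there is one more tool, called after "Call:" as name(argument=value, ...) on one line, values as JSON. drive_tool: Moves the arm, as the interface text tells. Its arguments: {"type":"object","properties":{"increments":{"type":"array"}},"required":["increments"]}

```bash
mkdir -p pics
cat > h.py <<'E'
import numpy as np, cv2
from cell import env
from scipy.spatial.transform import Rotation as R
def snap(c,n):
    im=env.snapshot(c); cv2.imwrite(f'pics/{n}.png',im[:,:,::-1]); return im
def ray(c,px,cal=None):
    k=cal or env.calibration(c); d=np.linalg.inv(np.array(k['mtx']))@[px[0],px[1],1]
    return np.array(k['eye']),np.array(k['rotation'])@d
def onz(c,px,z,cal=None):
    e,d=ray(c,px,cal); return e+d*(z-e[2])/d[2]
def proj(c,p,cal=None):
    k=cal or env.calibration(c); q=np.array(k['rotation']).T@(np.array(p)-np.array(k['eye'])); q=np.array(k['mtx'])@q; return q[:2]/q[2]
E
python3 - <<'E'
from h import *
Z=dict(key_middle_bow=.092,key_small_bow=.092,key_large_bow=.092,key_middle_tip=.0425,rack=0,keyhole=.08,lockbox=0,bowl=0,votive=0,remote=0)
s=env.get_obs();print(s['t'],s['position'],s['tool_rot'],s['contact_force'])
for c in('scene','top'):
    snap(c,c+'0'); print(c,env.calibration(c)['eye'])
    for l,z in Z.items():
        for r in env.pinpoint(c,l)[:3]:
            p=np.array(r['location'])*[560,420]; print(c,l,round(r['confidence'],2),p.round(1),onz(c,p,z)[:2].round(4))
print(env.get_obs()['t'])
E
```

```text
0.0 [ 0.2449438  -0.60142032  0.23782684] [-8.46593506e-04  9.81353852e-01  1.92207833e-01 -2.24172526e-04] [ 0.06774032 -0.18803462  1.09559683]
scene [ 0.93458839 -0.51183142  0.56982852]Traceback (most recent call last):
  File "<stdin>", line 8, in <module>
  File "h.py", line 10, in onz
    e,d=ray(c,px,cal); return e+d*(z-e[2])/d[2]
        ~~~^^^^^^^^^^
  File "h.py", line 8, in ray
    return np.array(k['eye']),np.array(k['rotation'])@d
                              ~~~~~~~~~~~~~~~~~~~~~~~^~
ValueError: matmul: Input operand 1 has a mismatch in its core dimension 0, with gufunc signature (n?,k),(k,m?)->(n?,m?) (size 3 is different from 4)
```

```bash
python3 - <<'E'
s=open('h.py').read()
s=s.replace("np.array(k['rotation'])","M(k['rotation'])")+"""
def M(q):
    q=np.array(q); return q if q.shape==(3,3) else R.from_quat(q,scalar_first=True).as_matrix()
"""
open('h.py','w').write(s)
E
python3 - <<'E'
from h import *
Z=dict(key_middle_bow=.092,key_small_bow=.092,key_large_bow=.092,key_middle_tip=.0425,rack=0,keyhole=.08,lockbox=0,bowl=0,votive=0,remote=0)
for c in('scene','top'):
    snap(c,c+'0'); print(c,env.calibration(c)['eye'],env.calibration(c)['rotation'])
    for l,z in Z.items():
        for r in env.pinpoint(c,l)[:3]:
            p=np.array(r['location'])*[560,420]; print(c,l,round(r['confidence'],2),p.round(1),onz(c,p,z)[:2].round(4))
print(env.get_obs()['t'])
import cv2
E
```

```text
scene [ 0.93458839 -0.51183142  0.56982852] [-0.4425685   0.86313943  0.21124439 -0.12041288]
scene key_middle_bow 0.96 [221.6 293.1] [ 0.6356 -0.1576]
scene key_middle_bow 0.54 [199.1 245.8] [ 0.5299 -0.0773]
scene key_small_bow 0.57 [132.5 293.3] [ 0.5056 -0.2242]
scene key_small_bow 0.31 [313.1 289.2] [ 0.7641 -0.0824]
scene key_large_bow 0.89 [167.1 268.6] [ 0.5174 -0.1528]
scene key_middle_tip 0.73 [227.5 313.5] [ 0.64   -0.1551]
scene keyhole 0.62 [255.9 191. ] [0.5178 0.1525]
scene keyhole 0.59 [313.8 157.2] [0.5704 0.3651]
scene lockbox 0.68 [259.1 217.6] [0.5184 0.1592]
scene lockbox 0.61 [319.5 181.5] [0.5831 0.382 ]
scene bowl 0.74 [312.  286.7] [0.7266 0.0054]
scene votive 0.75 [355.  224.1] [0.7349 0.2377]
scene votive 0.15 [311.2 289. ] [ 0.7278 -0.0009]
scene remote 0.63 [247.3 394.2] [ 0.73   -0.2431]
top [0.50058843 0.07837598 1.22562912] [ 0.02943727 -0.70440399  0.70810379 -0.03921072]
top key_middle_bow 0.63 [364.7 248.4] [ 0.5128 -0.1333]
top key_middle_bow 0.56 [361.4 204.3] [ 0.6212 -0.1278]
top key_middle_bow 0.47 [345.6 244.4] [ 0.5228 -0.0868]
top key_small_bow 0.52 [403. 251.] [ 0.5059 -0.2271]
top key_small_bow 0.17 [346.  242.1] [ 0.5284 -0.088 ]
top key_large_bow 0.46 [371.9 248.2] [ 0.5131 -0.1511]
top key_large_bow 0.22 [249.9 249.1] [0.5127 0.1468]
top key_middle_tip 0.56 [359.  209.4] [ 0.6133 -0.1303]
top key_middle_tip 0.42 [339.9 242.9] [ 0.5277 -0.0796]
top rack 0.63 [363.5 249.8] [ 0.5101 -0.1473]
top keyhole 0.94 [155.7 226.1] [0.5707 0.3798]
top keyhole 0.64 [246.6 246.9] [0.5182 0.1557]
top lockbox 0.91 [163.7 226.7] [0.5739 0.3798]
top lockbox 0.69 [250.9 246.2] [0.5213 0.1499]
top bowl 0.71 [303.2 169.5] [0.7255 0.01  ]
top votive 0.93 [216.4 167.5] [0.7318 0.2423]
top remote 0.63 [395.4 168.5] [ 0.7274 -0.2383]
1.2
```

View pics/scene0.png

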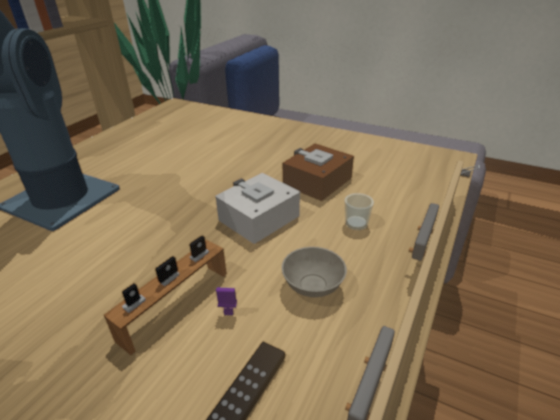

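View pics/top0.png

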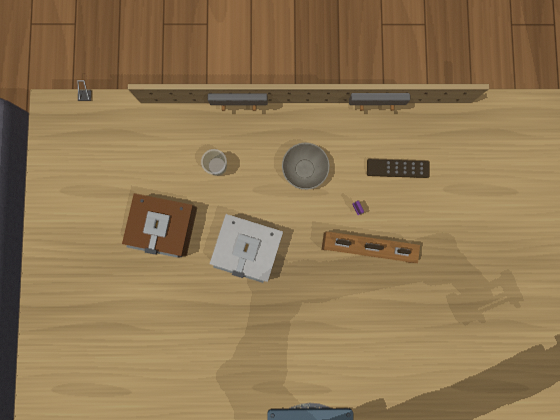

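Run:
```python
from h import *
s=env.get_obs(); k=env.calibration('wrist'); T=M(s['tool_rot'])
print('cam in tool',T.T@(np.array(k['eye'])-s['position']),'\n',T.T@M(k['rotation']),'\n',np.array(k['mtx']))
im=cv2.imread('pics/scene0.png'); t=cv2.imread('pics/top0.png')
a=cv2.resize(im[225:325,90:240],(750,500),interpolation=cv2.INTER_CUBIC)
cv2.imwrite('pics/c1.png',a)
# goal: tool over middle key, z .25, theta 81.5deg
th=np.radians(81.5); G=np.array([[np.cos(th),np.sin(th),0],[np.sin(th),-np.cos(th),0],[0,0,-1]]).T
G=np.column_stack([[np.cos(th),np.sin(th),0],[np.sin(th),-np.cos(th),0],[0,0,-1]])
d=T.T@(np.array([.52,-.15,.25])-s['position'])/.025; print('d',d,'rot',R.from_matrix(T.T@G).as_rotvec(degrees=True)/6)
```

```text
cam in tool [ 7.31793126e-02  1.31442646e-04 -1.45096223e-01] 
 [[ 1.17658015e-03 -9.59380990e-01 -2.82111203e-01]
 [ 9.99998939e-01  8.86536609e-04  1.15575888e-03]
 [-8.58711193e-04 -2.82112264e-01  9.59381016e-01]] 
 [[323.90462227   0.         279.15225829]
 [  0.         323.90462227 207.12802887]
 [  0.           0.           1.        ]]
d [ 16.99895285 -12.59595374  -0.45042023] rot [ 3.68991082e-04  4.05357253e-05 -9.88926308e+00]
```

View pics/c1.png

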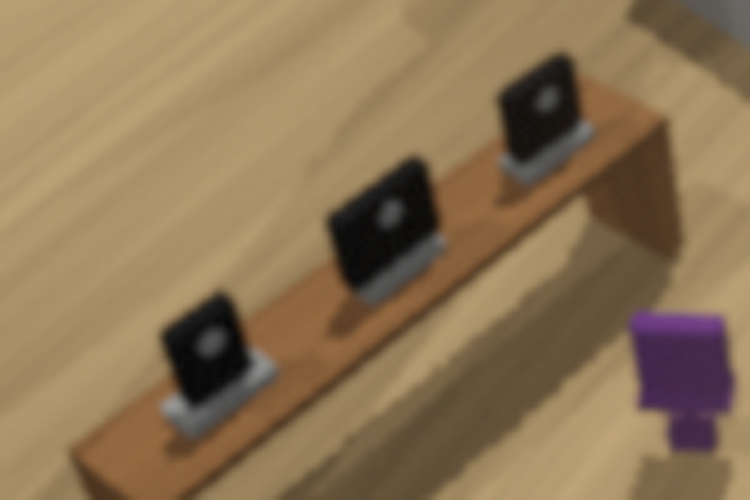

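Call:
drive_tool(increments=[-1, 18.3, -15, 0.5, 0, 0, -9.9, -1, 18.3, -15, 0.5, 0, 0, -9.9, -1, 18.3, -15, 0.5, 0, 0, -9.9, -1, 18.3, -15, 0.5, 0, 0, -9.9, -1, 18.3, -15, 0.5, 0, 0, -9.9, -1, 18.3, -15, 0.5, 0, 0, -9.9, -1, 18.3, -15, 0.5, 0, 0, -9.9, -1, 18.3, -15, 0.5, 0, 0, -9.9, -1, 18.3, -15, 0.5, 0, 0, -9.9, -1, 18.3, -15, 0.5, 0, 0, -9.9, -1, 18.3, -15, 0.5, 0, 0, -9.9, -1, 18.3, -15, 0.5, 0, 0, -9.9])

```text
t: 2.2
position: [0.4844, -0.161, 0.2284]
tool_rot: [0.0, 0.757, 0.653, 0.0]
contact_force: [0.2, -0.7, -0.4]
opening: 1.001
```

Call:
drive_tool(increments=[-1, 3.4, 1.2, 0, 0, 0, 0, -1, 3.4, 1.2, 0, 0, 0, 0, -1, 3.4, 1.2, 0, 0, 0, 0, -1, 3.4, 1.2, 0, 0, 0, 0])

```text
t: 2.53
position: [0.5279, -0.0773, 0.2287]
tool_rot: [0.0, 0.755, 0.655, 0.001]
contact_force: [-0.4, -0.4, -0.0]
opening: 1.005
```

Run:
```python
from h import *
s=env.get_obs(); k=env.calibration('wrist'); print(s['t'],s['position'],s['dq'].round(3) if hasattr(s['dq'],'round') else s['dq'])
im=snap('wrist','w1')
for l,z in dict(key_middle_bow=.092,key_small_bow=.092,key_large_bow=.092,rack=0,keyhole=.08).items():
    for r in env.pinpoint('wrist',l)[:4]:
        p=np.array(r['location'])*[560,420]; print(l,round(r['confidence'],2),p.round(1),onz('wrist',p,z,k)[:2].round(4))
```

```text
2.5333 [ 0.52791009 -0.07730581  0.22868047] [ 0.065 -0.014  0.064  0.031  0.013  0.008  0.041]
key_middle_bow 0.68 [368.  220.6] [ 0.6065 -0.1115]
key_middle_bow 0.58 [276.5 197.1] [ 0.5264 -0.0777]
key_small_bow 0.7 [280.6 343.7] [ 0.5084 -0.2334]
key_large_bow 0.75 [277.  277.2] [ 0.5155 -0.1571]
rack 0.84 [275.5 245.3] [ 0.5125 -0.1625]
rack 0.39 [281.6 339.9] [ 0.5008 -0.3018]
```

View pics/w1.png

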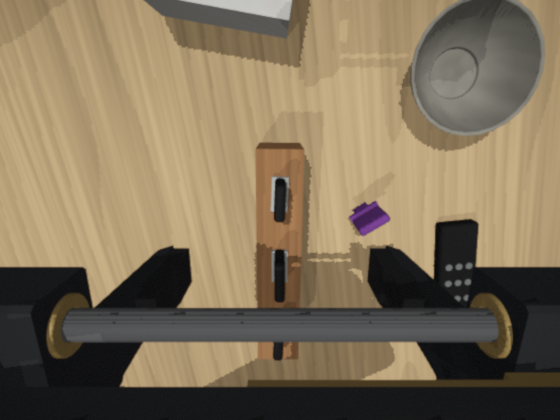

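```bash
cat >> h.py <<'E'
def fit(mask,cal,c,x0,w,zs,th=.010,s=8):
    """pose (x,y,yaw) of an upright box w*th between heights zs from its silhouette"""
    from scipy.optimize import minimize
    ys,xs=np.where(mask); o=np.array([xs.min()-12,ys.min()-12]); n=np.array([xs.max()+12,ys.max()+12])-o
    big=cv2.resize(mask[o[1]:o[1]+n[1],o[0]:o[0]+n[0]].astype(np.float32),tuple(int(v) for v in n*s),interpolation=cv2.INTER_LINEAR)
    def cost(p):
        a=np.array([np.cos(p[2]),np.sin(p[2]),0]); b=np.array([-a[1],a[0],0])
        P=np.array([proj(c,np.array([p[0],p[1],z])+i*w/2*a+j*th/2*b,cal) for z in zs for i in(-1,1) for j in(-1,1)])
        h=cv2.convexHull((((P-o+.5)*s)*16).astype(np.int32)); m=np.zeros_like(big); cv2.fillConvexPoly(m,h,1.,shift=4)
        return 1-np.minimum(m,big).sum()/np.maximum(m,big).sum()
    best=None
    for dy in(-.06,0,.06):
        S=np.array([x0]*4,float)+[[0,0,dy],[.004,0,dy],[0,.004,dy],[0,0,dy+.1]]
        r=minimize(cost,S[0],method='Nelder-Mead',options=dict(initial_simplex=S,xatol=1e-5,fatol=1e-5))
        if best is None or r.fun<best.fun: best=r
    return best.x,best.fun
E
python3 - <<'E'
from h import *
s=env.get_obs(); k=env.calibration('wrist'); im=snap('wrist','w2')
print(s['position'],s['tool_rot'])
g=im.max(2); 
for t in(50,60,75):
    m=np.zeros_like(g,bool); m[165:230,265:300]=g[165:230,265:300]<t
    n,l,st,_=cv2.connectedComponentsWithStats(m.astype(np.uint8)); i=1+st[1:,4].argmax(); m=l==i
    m=cv2.morphologyEx(m.astype(np.uint8),cv2.MORPH_CLOSE,np.ones((5,5)))>0
    print(t,st[i],fit(m,k,'wrist',[.527,-.078,np.radians(81.5)],.034,(.075,.109)))
a=im[160:235,255:310]; cv2.imwrite('pics/c2.png',cv2.resize(a,None,fx=8,fy=8,interpolation=cv2.INTER_NEAREST)[:,:,::-1])
r=env.regions_of('wrist','key_middle_bow'); print([(q['confidence'],q['pixels'].sum(),q['location']) for q in r])
E
```

```text
[ 0.52590565 -0.08342266  0.22838306] [ 5.59835964e-04  7.58394059e-01  6.51795992e-01 -3.48915151e-04]
50 [276 172  11  42 407] (array([ 0.52880086, -0.07825581,  1.41665747]), np.float64(0.2577475905418396))
60 [276 171  12  44 428] (array([ 0.52883189, -0.07979205,  1.3873235 ]), np.float64(0.2184928059577942))
75 [276 171  12  44 467] (array([ 0.52892615, -0.07994783,  1.38763871]), np.float64(0.16060638427734375))
[(0.82, np.int64(866), [0.6636, 0.5074]), (0.63, np.int64(722), [0.5012, 0.4464])]
```

View pics/c2.png

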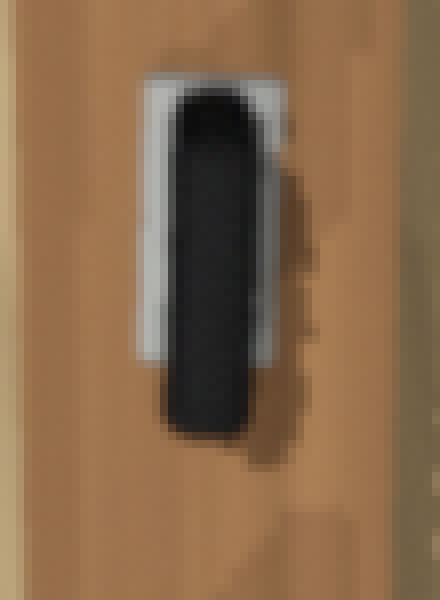

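Call:
drive_tool(increments=[-0.2, 0.17, 0.1, 0, 0, 0, 0.3, -0.2, 0.17, 0.1, 0, 0, 0, 0.3, -0.2, 0.17, 0.1, 1.5, 0, 0, 0.3, -0.2, 0.17, 0.1, 3, 0, 0, 0.3, -0.2, 0.17, 0.1, 4.5, 0, 0, 0.3, -0.2, 0.17, 0.1, 5.3, 0, 0, 0.3, -0.2, 0.17, 0.1, 5.8, 0, 0, 0.3, -0.2, 0.17, 0.1, 6, 0, 0, 0.3, -0.2, 0.17, 0.1, 6, 0, 0, 0.3, -0.2, 0.17, 0.1, 6, 0, 0, 0.3])

```text
t: 3.77
position: [0.5302, -0.0792, 0.0795]
tool_rot: [0.001, 0.768, 0.64, 0.0]
contact_force: [0.2, -0.3, 0.3]
opening: 0.595
```

Run:
```python
from h import *
s=env.get_obs(); k=env.calibration('wrist'); T=M(s['tool_rot'])
print(s['t'],s['position'],s['contact_force'],s['opening'],'yaw',np.degrees(np.arctan2(T[1,0],T[0,0])),T[:,2])
im=snap('wrist','w3')
cv2.imwrite('pics/w3c.png',im[100:420,120:440,::-1])
```

```text
3.7667 [ 0.5302462  -0.07920309  0.07954772] [ 0.19599527 -0.30690505  0.2894124 ] 0.5954845781052677 yaw 79.60818681486224 [ 0.00226032 -0.00115117 -0.99999678]
```

View pics/w3c.png

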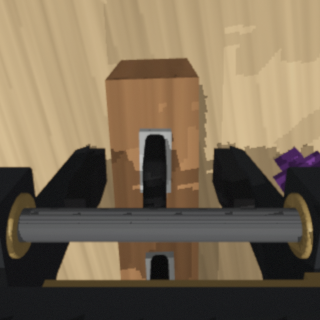

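Call:
drive_tool(increments=[0.5, 0, 0, 0, 0, 0, 0, 1, 0, 0, 0, 0, 0, 0, 1, 0, 0, 0, 0, 0, 0, 1, 0, 0, 0, 0, 0, 0, 1, 0, 0, 0, 0, 0, 0, 1, 0, 0, 0, 0, 0, 0])

```text
t: 4.32
position: [0.5305, -0.0792, 0.08]
tool_rot: [0.002, 0.768, 0.64, 0.001]
contact_force: [-0.4, -0.1, 0.4]
opening: 0.168
```

Call:
drive_tool(increments=[1, 0, 0, 0, 0, 0, 0, 1, 0, 0, 0, 0, 0, 0, 1, 0, 0, 0, 0, 0, 0, 1, 0, 0, 0, 0, 0, 0])

```text
t: 4.65
position: [0.5299, -0.0792, 0.0798]
tool_rot: [0.001, 0.768, 0.64, 0.0]
contact_force: [-3.4, -0.2, 2.5]
opening: 0.113
```

Call:
drive_tool(increments=[1, 0, 0, -0.5, 0, 0, 0, 1, 0, 0, -1.2, 0, 0, 0, 1, 0, 0, -2.2, 0, 0, 0, 1, 0, 0, -3.2, 0, 0, 0, 1, 0, 0, -3.6, 0, 0, 0, 1, 0, 0, -3.6, 0, 0, 0])

```text
t: 5.15
position: [0.5319, -0.0793, 0.1727]
tool_rot: [0.003, 0.768, 0.64, 0.002]
contact_force: [0.7, -0.1, -1.3]
opening: 0.111
```

```bash
cat >> h.py <<'E'
def plan(p,yaw):
    s=env.get_obs(); T=M(s['tool_rot']); a=np.radians(yaw)
    G=np.column_stack([[np.cos(a),np.sin(a),0],[np.sin(a),-np.cos(a),0],[0,0,-1]])
    print('t',s['t'],'pos',np.round(s['position'],4),'yaw',np.degrees(np.arctan2(T[1,0],T[0,0])).round(2),'z',T[:,2].round(4),'F',np.round(s['contact_force'],1),'M',np.round(s['torque'],2),'open',round(float(s['opening']),3))
    print('inc',(T.T@(np.array(p)-s['position'])/.025).round(2),(R.from_matrix(T.T@G).as_rotvec(degrees=True)/6).round(2))
E
python3 - <<'E'
from h import *
plan([.575,.138,.165],163)
im=snap('wrist','w4'); cv2.imwrite('pics/w4c.png',im[100:420,120:440,::-1])
E
```

```text
t 5.15 pos [ 0.5319 -0.0793  0.1727] yaw 79.59 z [ 0.0078 -0.0022 -1.    ] F [ 0.7 -0.1 -1.3] M [-0.07 -0.1  -0.02] open 0.111
inc [8.86 0.12 0.3 ] [  0.06   0.06 -13.9 ]
```

View pics/w4c.png

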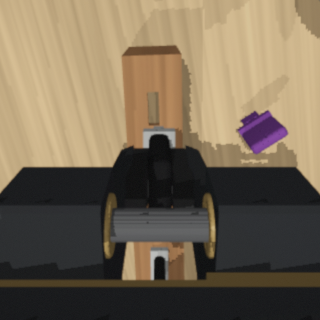

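Call:
drive_tool(increments=[1, 8.8, 0.1, 0.2, 0, 0, -1.2, 1, 8.8, 0.1, 0.2, 0, 0, -2.4, 1, 8.8, 0.1, 0.2, 0, 0, -3.6, 1, 8.8, 0.1, 0.2, 0, 0, -4.8, 1, 8.8, 0.1, 0.2, 0, 0, -6, 1, 8.8, 0.1, 0.2, 0, 0, -7.2, 1, 8.8, 0.1, 0.2, 0, 0, -8.4, 1, 8.8, 0.1, 0.2, 0, 0, -9.6, 1, 8.8, 0.1, 0.2, 0, 0, -10.8, 1, 8.8, 0.1, 0.2, 0, 0, -12, 1, 8.8, 0.1, 0.2, 0, 0, -13, 1, 8.8, 0.1, 0.2, 0, 0, -13.9])

```text
t: 6.2
position: [0.5719, 0.1364, 0.1637]
tool_rot: [0.001, 0.145, 0.989, -0.001]
contact_force: [-0.1, 0.4, -0.7]
opening: 0.11
```

Call:
drive_tool(increments=[1, 0, 0, 0, 0, 0, -0.1, 1, 0, 0, 0, 0, 0, -0.1, 1, 0, 0, 0, 0, 0, -0.1, 1, 0, 0, 0, 0, 0, -0.1])

```text
t: 6.53
position: [0.5717, 0.1364, 0.1632]
tool_rot: [0.001, 0.141, 0.99, -0.001]
contact_force: [-0.4, -0.3, -1.2]
opening: 0.108
```

Run:
```python
from h import *
plan([.575,.138,.165],163)
k=env.calibration('wrist'); im=snap('wrist','w5')
for r in env.pinpoint('wrist','keyhole')[:3]:
    p=np.array(r['location'])*[560,420]; print(round(r['confidence'],2),p.round(1),onz('wrist',p,.08,k)[:2].round(4)); 
np.save('k5.npy',k,allow_pickle=True)
```

```text
t 6.5333 pos [0.5717 0.1364 0.1632] yaw 163.82 z [ 0.0014 -0.0021 -1.    ] F [-0.4 -0.3 -1.2] M [ 0.06 -0.15 -0.01] open 0.108
inc [-0.11  0.1  -0.07] [-0.02  0.02  0.14]
0.75 [287.6 134. ] [0.5183 0.1579]
```

View pics/w5.png

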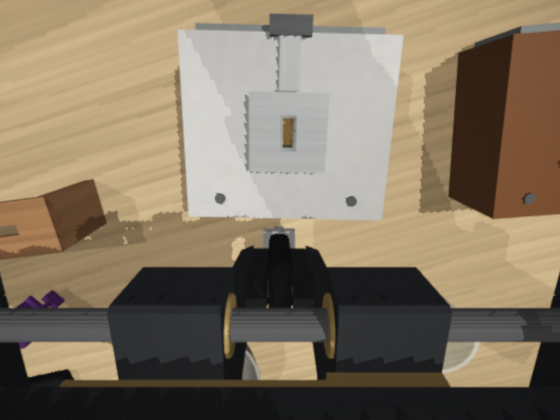

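Run:
```python
from h import *
k=np.load('k5.npy',allow_pickle=True).item(); im=cv2.imread('pics/w5.png')
hsv=cv2.cvtColor(im,cv2.COLOR_BGR2HSV)
m=np.zeros((420,560),np.uint8); m[100:165,258:320]=(hsv[100:165,258:320,1]>70)
n,l,st,c=cv2.connectedComponentsWithStats(m); i=1+st[1:,4].argmax(); print('slot',st[i],c[i])
ys,xs=np.where(l==i); P=np.array([onz('wrist',(x,y),.08,k)[:2] for x,y in zip(xs,ys)]); 
r=cv2.minAreaRect((P*1000).astype(np.float32)); print(r, 'mean',P.mean(0)); u=np.linalg.svd(P-P.mean(0))[2][0]; print('pca yaw',np.degrees(np.arctan2(u[1],u[0])))
# face edges: lines by Canny on the face
g=cv2.cvtColor(im,cv2.COLOR_BGR2GRAY)
a=cv2.resize(im[85:180,240:336],None,fx=4,fy=4,interpolation=cv2.INTER_NEAREST)
b=cv2.resize(im[222:317,232:328],None,fx=4,fy=4,interpolation=cv2.INTER_NEAREST)
cv2.imwrite('pics/c5.png',np.hstack([a,np.clip(b.astype(int)*2,0,255).astype(np.uint8)]))
```

```text
slot [283 118  10  28 263] [287.4486692  131.61977186]
((516.7478637695312, 158.27040100097656), (6.217894554138184, 18.105262756347656), 74.08319854736328) mean [0.51673889 0.1582179 ]
pca yaw -17.51501056829042
```

View pics/c5.png

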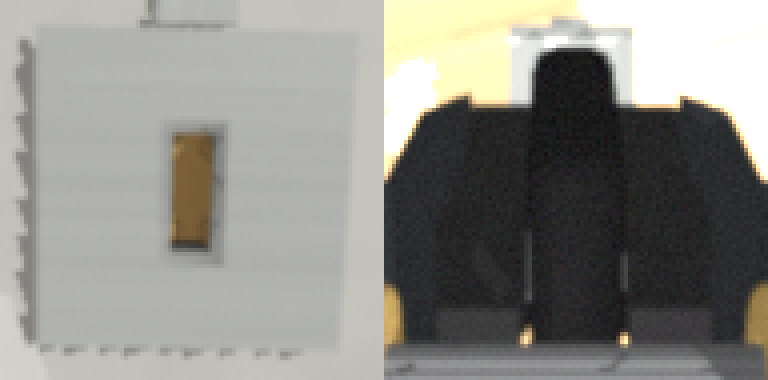

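Call:
drive_tool(increments=[1, 1.2, 0.12, 0, 0, 0, 0.22, 1, 2.4, 0.24, 0, 0, 0, 0.22, 1, 2.4, 0.24, 0, 0, 0, 0.22, 1, 2.4, 0.24, 0.8, 0, 0, 0.22, 1, 2.4, 0.24, 1.4, 0, 0, 0.22, 1, 2.4, 0.24, 1.6, 0, 0, 0.22, 1, 2.4, 0.24, 1.6, 0, 0, 0.22, 1, 2.4, 0.24, 1.6, 0, 0, 0.22])

```text
t: 7.3
position: [0.5162, 0.1591, 0.1238]
tool_rot: [0.001, 0.152, 0.988, -0.001]
contact_force: [0.8, 0.4, 0.1]
opening: 0.108
```

Run:
```python
from h import *
plan([.5162,.1589,.1223],162.5)
im=snap('scene','s6'); a=im[150:250,210:310]
snap('wrist','w6')
cv2.imwrite('pics/c6.png',cv2.resize(a,None,fx=5,fy=5,interpolation=cv2.INTER_CUBIC)[:,:,::-1])
```

```text
t 7.3 pos [0.5162 0.1591 0.1238] yaw 162.55 z [ 0.0022 -0.0019 -1.    ] F [0.8 0.4 0.1] M [ 0.07 -0.14 -0.  ] open 0.108
inc [-0.   -0.01  0.06] [-0.01  0.03  0.01]
```

View pics/c6.png

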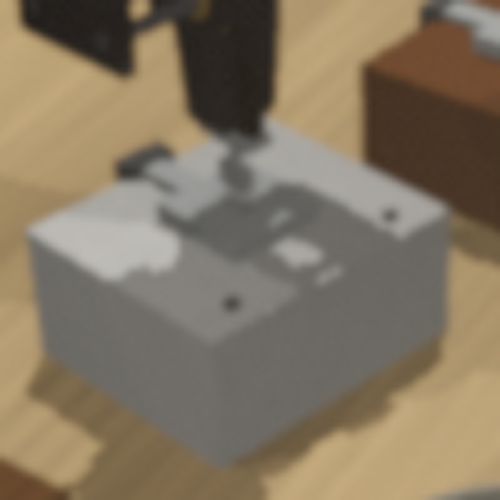

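Call:
drive_tool(increments=[1, 0, 0, 0.1, 0, 0, 0, 1, 0, 0, 0.2, 0, 0, 0, 1, 0, 0, 0.3, 0, 0, 0, 1, 0, 0, 0.4, 0, 0, 0, 1, 0, 0, 0.5, 0, 0, 0, 1, 0, 0, 0.5, 0, 0, 0])

```text
t: 7.9
position: [0.5164, 0.159, 0.1112]
tool_rot: [0.001, 0.152, 0.988, -0.001]
contact_force: [-0.4, -0.2, -1.3]
opening: 0.113
```

Call:
drive_tool(increments=[1, 0, 0, 0.1, 0, 0, 0, 1, 0, 0, 0.2, 0, 0, 0, 1, 0, 0, 0.3, 0, 0, 0, 1, 0, 0, 0.35, 0, 0, 0, 1, 0, 0, 0.35, 0, 0, 0])

```text
t: 8.32
position: [0.5162, 0.159, 0.1021]
tool_rot: [0.001, 0.152, 0.988, -0.001]
contact_force: [0.7, -0.2, -0.2]
opening: 0.11
```

Call:
drive_tool(increments=[1, 0, 0, 0.08, 0, 0, 0, 1, 0, 0, 0.16, 0, 0, 0.4, 1, 0, 0, 0.24, 0, 0, 0.4, 1, 0, 0, 0.3, 0, 0, -0.4, 1, 0, 0, 0.3, 0, 0, -0.4, 1, 0, 0, 0.3, 0, 0, 0, 1, 0, 0, 0.3, 0, 0, 0])

```text
t: 8.9
position: [0.5167, 0.1589, 0.0948]
tool_rot: [0.002, 0.153, 0.988, -0.001]
contact_force: [0.3, -0.5, 1.5]
opening: 0.11
```

Call:
drive_tool(increments=[1, 0, 0, 0.1, 0, 0, 0, 1, 0, 0, 0.15, 0, 0, 0.5, 1, 0, 0, 0.2, 0, 0, 0.5, 1, 0, 0, 0.25, 0, 0, -0.5, 1, 0, 0, 0.25, 0, 0, -0.5, 1, 0, 0, 0.28, 0, 0, 0, 1, 0, 0, 0.28, 0, 0, 0])

```text
t: 9.48
position: [0.5179, 0.1588, 0.0895]
tool_rot: [0.003, 0.154, 0.988, -0.001]
contact_force: [-1.9, -4.6, 19.7]
opening: 0.106
```

Run:
```python
from h import *
plan([.5162,.1589,.088],162.5); print(env.get_obs()['q'])
im=snap('scene','s7'); a=im[150:250,210:310]
w=snap('wrist','w7')
A=cv2.resize(a,(400,400),interpolation=cv2.INTER_CUBIC); B=cv2.resize(w[205:305,230:330],(400,400),interpolation=cv2.INTER_NEAREST)
cv2.imwrite('pics/c7.png',np.hstack([A,np.clip(B.astype(int)*2,0,255).astype(np.uint8)])[:,:,::-1])
```

```text
t 9.4833 pos [0.5179 0.1588 0.0895] yaw 162.32 z [ 0.0052 -0.0027 -1.    ] F [-1.9 -4.6 19.7] M [-0.92  0.37  0.03] open 0.106
inc [ 0.07 -0.02  0.06] [-0.01  0.06 -0.03]
[ 0.1394318   0.67756239 -0.69403011  1.9000374   0.61189662  0.78311493
  0.36659299]
```

View pics/c7.png

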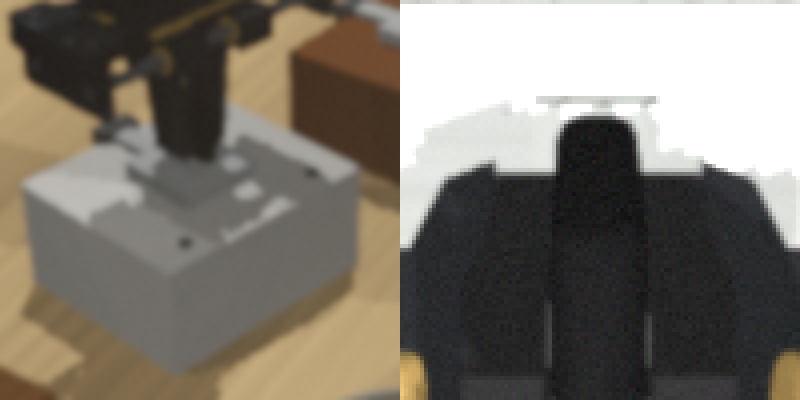

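Call:
drive_tool(increments=[1, 0, 0, 0.03, 0, 0, 0.5, 1, 0, 0, 0.03, 0, 0, 1.3, 1, 0, 0, 0.03, 0, 0, 2.1, 1, 0, 0.01, 0.03, 0, 0, 2.9, 1, 0, 0.01, 0.03, 0, 0, 3.7, 1, 0, 0.01, 0.03, 0, 0, 4.5, 1, 0, 0.02, 0.03, 0, 0, 5, 1, 0, 0.02, 0.03, 0, 0, 5, 1, 0, 0.02, 0.03, 0, 0, 5])

```text
t: 10.33
position: [0.5181, 0.1586, 0.0896]
tool_rot: [0.003, 0.403, 0.915, -0.001]
contact_force: [-2.0, -4.4, 13.0]
opening: 0.112
```

```bash
python3 -c "
from h import *
plan([.5162,.1589,.088],62); print(env.get_obs()['q'][6])"
```

```text
t 10.3333 pos [0.5181 0.1586 0.0896] yaw 132.52 z [ 0.0055 -0.0046 -1.    ] F [-2.  -4.4 13. ] M [-0.78  0.41  0.05] open 0.112
inc [ 0.06 -0.05  0.06] [ 0.05  0.05 11.75]
-0.07249422531875357
```

Call:
drive_tool(increments=[1, 0, 0, 0.03, 0, 0, 0.6, 1, 0, 0, 0.03, 0, 0, 1.4, 1, 0, 0, 0.03, 0, 0, 2.3, 1, 0, 0, 0.03, 0, 0, 3.2, 1, 0, 0, 0.03, 0, 0, 4.1, 1, 0, 0, 0.03, 0, 0, 5, 1, 0, 0, 0.03, 0, 0, 6, 1, 0, 0, 0.03, 0, 0, 7, 1, 0, 0, 0.03, 0, 0, 8, 1, 0, 0, 0.03, 0, 0, 9, 1, 0, 0, 0.03, 0, 0, 9.5, 1, 0, 0, 0.03, 0, 0, 9.5])

```text
t: 11.33
position: [0.5176, 0.1585, 0.0896]
tool_rot: [0.004, 0.791, 0.612, 0.0]
contact_force: [-3.1, -2.2, 13.6]
opening: 0.109
```

```bash
python3 -c "
from h import *
plan([.5162,.1589,.088],60); print(env.get_obs()['q'][6])"
```

```text
t 11.3333 pos [0.5176 0.1585 0.0896] yaw 75.46 z [ 0.0048 -0.0059 -1.    ] F [-3.1 -2.2 13.6] M [-0.54  0.79  0.08] open 0.109
inc [ 0.   -0.06  0.06] [0.06 0.03 2.58]
-0.8967334479193573
```

Call:
drive_tool(increments=[1, 0, 0, 0.03, 0, 0, 0.6, 1, 0, 0, 0.03, 0, 0, 1.2, 1, 0, 0, 0.03, 0, 0, 1.7, 1, 0, 0, 0.03, 0, 0, 1.7, 1, 0, 0, 0.03, 0, 0, 1.7])

```text
t: 11.75
position: [0.5175, 0.1585, 0.0896]
tool_rot: [0.004, 0.842, 0.54, 0.0]
contact_force: [-2.0, -1.7, 11.3]
opening: 0.11
```

```bash
python3 -c "
from h import *
plan([.5162,.1589,.088],60); print(env.get_obs()['q'][6])"
```

```text
t 11.75 pos [0.5175 0.1585 0.0896] yaw 65.38 z [ 0.0049 -0.0066 -1.    ] F [-2.  -1.7 11.3] M [-0.49  0.45  0.17] open 0.11
inc [-0.01 -0.05  0.06] [0.07 0.03 0.9 ]
-1.0412823940381108
```

Call:
drive_tool(increments=[1, 0, 0, 0.03, 0, 0, 0.3, 1, 0, 0, 0.03, 0, 0, 0.6, 1, 0, 0, 0.03, 0, 0, 0.6, 1, 0, 0, 0.03, 0, 0, 0.6])

```text
t: 12.08
position: [0.5176, 0.1584, 0.0896]
tool_rot: [0.005, 0.857, 0.515, 0.0]
contact_force: [-1.7, -2.1, 10.7]
opening: 0.112
```

Run:
```python
from h import *
plan([.5162,.1589,.088],60)
im=snap('scene','s8'); w=snap('wrist','w8'); t=snap('top','t8')
A=cv2.resize(im[150:250,210:310],(400,400),interpolation=cv2.INTER_CUBIC); B=cv2.resize(w[100:300,180:380],(400,400),interpolation=cv2.INTER_NEAREST)
cv2.imwrite('pics/c8.png',np.hstack([A,np.clip(B.astype(float)*1.4,0,255).astype(np.uint8)])[:,:,::-1])
for c in('top','scene'):
  for l,z in dict(bowl=0,votive=0,remote=0,key_small_bow=.092,key_large_bow=.092).items():
    for r in env.pinpoint(c,l)[:1]:
        p=np.array(r['location'])*[560,420]; print(c,l,round(r['confidence'],2),onz(c,p,z)[:2].round(3))
plan([.5162,.1589,.088],60)
```

```text
t 12.0833 pos [0.5176 0.1584 0.0896] yaw 61.95 z [ 0.0053 -0.0073 -1.    ] F [-1.7 -2.1 10.7] M [-0.54  0.3   0.42] open 0.112
inc [-0.01 -0.06  0.07] [0.08 0.04 0.32]
top bowl 0.74 [0.736 0.009]
top votive 0.86 [0.739 0.234]
top remote 0.68 [ 0.725 -0.236]
top key_small_bow 0.41 [ 0.499 -0.23 ]
top key_large_bow 0.66 [ 0.513 -0.155]
scene bowl 0.89 [0.731 0.008]
scene votive 0.93 [0.729 0.259]
scene remote 0.97 [ 0.731 -0.243]
scene key_small_bow 0.75 [ 0.503 -0.221]
scene key_large_bow 0.58 [ 0.514 -0.154]
t 12.7333 pos [0.5175 0.1585 0.0896] yaw 61.95 z [ 0.0053 -0.0072 -1.    ] F [-1.9 -1.9 11.9] M [-0.55  0.38  0.4 ] open 0.111
inc [-0.01 -0.06  0.06] [0.08 0.04 0.33]
```

View pics/c8.png

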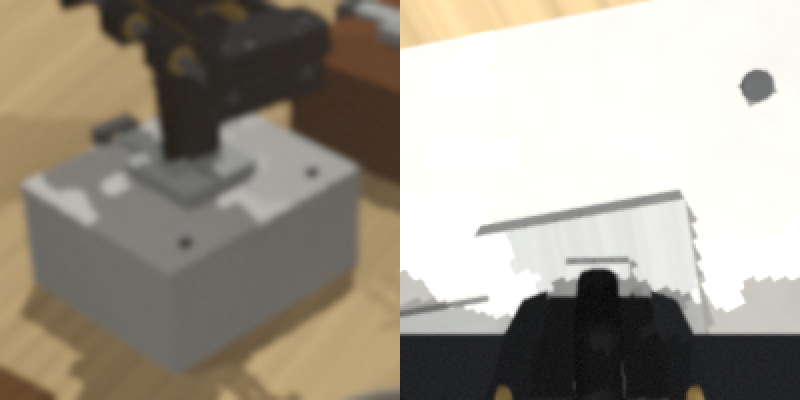

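```bash
python3 -c "
from h import *
plan([.5175,.1585,.088],61.95); env.close_job()"
```

```text
t 12.7333 pos [0.5175 0.1585 0.0896] yaw 61.95 z [ 0.0053 -0.0072 -1.    ] F [-1.9 -1.9 11.9] M [-0.55  0.38  0.4 ] open 0.111
inc [ 0.   -0.    0.06] [0.08 0.04 0.  ]
the job is handed in; nothing more can be done
```

I took the middle key from the +y end slot of the rack, pushed it fully home in the white lock box and turned it clockwise to the stop. I handed the job in at 12.7 s, still gripping and holding the key turned.

- **Fully home:** the tool height was 0.0896 m against the 0.0898 m expected with the collar on the face. The downward push was about 12 N at the end, after about 20 N during insertion. I rocked the key about 3° each way going past the pins.
- **Turned:** the gripper turned about 100°. The resisting torque rose from 0.08 to 0.4 N m, well above the spring's 0.09 N m, so I take the plug to be at its stop. I could not read the plug angle directly.
- **Hold:** over the last 0.65 s the pose, push and torque stayed steady, with the grip at about 9.8 mm on the 10 mm bow. The last picture shows the key still aligned with the jaws.
- **Other things:** the networks still find the other two keys in the rack, and the bowl and remote, within about 1 cm of where they were. For the votive the two cameras disagree: the scene camera puts it about 2 cm further in y than before, the top camera about 1 cm less. The arm never went near it, so I take this as detection noise.

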